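Set a bridge depth gauge to the floor of an unfired bowl

ROBOT

A 6-joint arm with a two-finger parallel gripper is mounted at the origin on the work surface. World frame = base frame: x ahead of the robot, y to its left, z up, the work surface at z = 0. Lengths are in m, angles in degrees, forces in N, time in s.
With the tool pointing down it reaches from about 0.3 to 0.75 m from the base axis. Payload 8.5 kg.
Tool frame: the origin (TCP) lies midway between the tips of the shut fingers; the grasp point (between the pads) lies 19 mm behind it (env.hold_point_z is the distance from the TCP to the grasp point, in m); z points along the fingers, y is the line along which they close (so a half turn about z gives the same grasp; the last joint's range is limited). The gripper opens to 85 mm and grips with 20 to 120 N. Pads are 22 mm wide; open, the fingers measure 114 mm over their backs; the gripper's body (76 mm by 85 mm) begins 54 mm behind the grasp point. The pads swing forward as they close: fully open they stand 13 mm farther back than shut.
Start: joints at [64.956, 21.807, 74.336, -0, 83.858, -12.336], TCP at [0.121, 0.537, 0.203] pointing down, gripper open.
Joint ranges: [-178.18, 178.18], [-50.72, 133.34], [12.68, 142.11], [-81.47, 261.47], [9.98, 163.14], [-165.26, 165.26]. Speed limits (degrees/s): [136.94, 136.94, 180, 180, 180, 180].

INTERFACE

Orientations are given as a 3x3 rotation matrix whose columns are the frame's x, y, z axes.
In Python, from rig import observe, get_image, camera_info, env gives the robot as it stands.
- The arm moves only by the tool drive_tool, never from a script. Its arguments are lists of equal length, an entry for each row: "offset": the shift along the tool's x, y, z in units of 40 mm (1.0 is 40 mm), a list of three; "turn": the turn, a rotation vector about the tool's x, y, z in units of 6 degrees (1.0 is 6 degrees), a list of three; "hand": the opening, from 0 (shut) to 1 (fully open). A call has exactly 10 rows; each row shifts and turns the commanded pose from where the row before left it, along the tool's axes as they then stand; what a row does not reach is not made up. A row lasts 1/8 s, in which the tool goes at most 62.5 mm and 10.7 degrees, less where a joint would pass 70% of its speed; a pose out of reach is approached as far as the arm can. A call is refused whole if a number of a shift passes 1 or a number of a turn 1, either way. A call with a gripper value outside its range is refused whole. The fingers move at their own pace and stop on an object; "newtons" is the grip in N (left out, the last holds). Time passes only in rows, so rows that do not move let the fingers close, or fill a call up. It gives the time, the measured TCP pose, the force, the opening and the grip force at its end, in the units of the state.
- observe(): the state, without advancing time (a new reading comes with each control period).
- get_image(name): name is "scene" or "top" or "wrist"; returns the picture (420x560x3 uint8, blue, green, red); there is no depth.
- camera_info(name): a dict with "fx", "fy", "cx", "cy" (pixels), "k1" (the pictures are not rectified: a ray, as slopes to the right and down, at radius r is drawn at 1 + k1 r^2 times it, then the intrinsics apply), "world_to_cam" (4x4, takes a point from world to camera coordinates). Camera axes: x right, y down, z forward; pixel columns grow to the right and rows downward; lengths in m; the calibration is good to about 2 mm. A picture is of the moment at which its call begins: read the wrist's pose just before it. camera_info takes no time and is no camera call; for the wrist camera it gives the pose at the moment of the call.
- env.close_job(): hands the job in; it is judged then, once.
The state is a dict: "time_s": time; "q": joint angles; "qvel": joint speeds; "joint_efforts": joint torques, N m; "position": TCP position; "tool_rot": TCP orientation; "ft_force": force on the tool from outside, world axes, zero at the start; "wrist_torque": the same for the moment, N m; "grip_width": finger opening in m; "gripper_force": force on a finger pad.
Only numpy, scipy, OpenCV 4.12 (cv2) and the standard library are available. Lean on these libraries where they do the work, as an engineer would, in place of code of your own. Each camera call takes 0.05 s, during which the arm holds its last target. There are 200 camera calls.

TASK

Set the depth gauge to the inside floor of the clay bowl that stands under it: turn the orange knob anticlockwise to free the spindle, slide it down until its sprung foot presses lightly on the bowl's floor with its spring part-way in (not just hovering and not bottomed), then turn the knob fully back to lock it at that depth and let go. The clay is unfired, so never press hard, and do not shift the bowl or the other things on the table.

Things in the scene. Friction and masses are not known exactly. Their poses are not given: they have to be found in the camera images.
- gauge: Bridge depth gauge fixed to the table: two aluminium legs 260 mm apart along its y, a crossbar (276 x 34 mm, top at 168 mm) and at mid-span a round steel bushing (48 mm across, top at 171 mm) in which a vertical 12 mm spindle slides and turns, with a knob on top and a sprung foot below. Origin: on the table straight below the spindle; z up.
- spindle (a joint): How far the spindle is slid down, m: 0 fully raised, 0.10 fully lowered. A gland grips it with about 3 N, so that even unlocked it stays where it is left (the sliding part weighs about 0.17 kg). Locked, it takes more than 10 N along the spindle to move.
- twist (a joint): Spindle turn from its locked stop, rad: 0 = fully locked (white pointer on the knob over the green mark on the bushing), 1.25 = other stop, fully free (pointer over the red mark). Grows anticlockwise seen from above. Below about 0.8 rad a cam drags on the spindle (at most about 0.15 N m to turn); above that it slides freely.
- knob (a point): Centre of the orange bar knob on top of the spindle: bar 50 mm long (its own x), 14 mm wide (its y, the faces to pinch), 30 mm tall (top 15 mm above this point). It slides and turns with the spindle; 315 mm above the table when the spindle is fully raised. Below it is a steel collar 22 mm across; the bushing's top stays 40 mm or more below the knob in the range needed.
- foot_tip (a point): Centre of the underside of the spindle's black rubber foot (20 mm across, 12 mm tall), 200 mm below the knob point when unpressed. The foot is sprung: it gives way upwards with 1 N per mm, no preload, and bottoms after 6 mm (6 N), beyond which it is hard.
- bowl: Bowl to measure: unfired grey-brown clay, loose, 170 mm across, 70 mm tall, 0.8 kg, on a wooden bat (150 mm across, 18 mm thick) under the gauge. Origin: centre of its underside. The flat middle of its floor (68 mm across) is 8 to 24 mm thick, unknown, different every time: the foot meets it at a spindle value between 0.073 and 0.089. Over 9 N from the foot dents the clay.
- rib: flat pale wooden rib (scraper), 90 x 45 x 6 mm; a bystander, to be left where it is; origin at the centre of its underside
- beater: dark fired-clay beater stone, 62 mm across and 66 mm tall; a bystander, to be left where it is; origin at the centre of its underside
- cup: terracotta cup, 66 mm across and 75 mm tall; a bystander, to be left where it is; origin at the centre of its underside
- bowl_b: dark spare bowl, 170 mm across and 70 mm tall; a bystander, to be left where it is; origin at the centre of its underside
- bowl_c: reddish spare bowl, 150 mm across and 65 mm tall; a bystander, to be left where it is; origin at the centre of its underside
- paddle: wooden paddle lying flat, a spatula about 280 mm long; a bystander, to be left where it is; origin at the centre of its underside
- dome: sand-coloured upside-down dried pot, 176 mm across and 67 mm tall; a bystander, to be left where it is; origin at the centre of its underside
Things that resemble listed ones, but are neither listed nor needed, are in the scene too. What is shaped like the bowl but blue or red is not meant.

How it is judged (in metres and radians):
On the way, in this order (a step that is already met when the one before it is completed fails the run):
1. the spindle is freed: knob turned at least 1.0 rad from locked, with the spindle still raised (slid down less than 50 mm) (value of joint twist above 1 rad and value of joint spindle below 0.05 m), for 0.2 s.
2. with the spindle still free (knob beyond 0.9 rad), its foot presses on the bowl's floor with more than 0.8 N (value of joint twist above 0.9 rad and contact force between gauge and bowl above 0.8 N), for 0.2 s.
At the end, for the whole second after the job is handed in: The knob is back within 0.15 rad of its locked stop, the spindle is still, the foot presses on the bowl's floor with 0.8 to 5 N, and the bowl stands upright within 12 mm of where it was (value of joint twist below 0.15 rad and contact force between gauge and bowl between 0.8 and 5 N and velocity of joint spindle between -0.002 and 0.002 m/s and distance of bowl from where it was at the start of the episode below 0.012 m and angle between bowl's own z axis and vertical below 0.06 rad); the robot touches nothing.
It fails at once if the gauge presses on the bowl with more than 9 N (contact force between gauge and bowl above 9 N).
It fails at once if a bystander is moved by more than 30 mm (distance of any of rib, beater, cup, bowl_b, bowl_c, paddle, dome from where it was at the start of the episode above 0.03 m).
It also fails if it takes over 61 s, if anything falls off the work surface, if the arm or the gripper's body presses on something with over 40 N, if the wrist force passes 120 N, or if a joint passes its speed limit or range.

## Working session

There is one attempt and no reset: what is moved stays moved. The work goes in short steps, Python scripts to look and compute and a tool call to move; the robot and the scene stay as the last step left them, time stands still between calls to the robot, and variables do not carry over. Pictures are saved under pics/ and viewed, at most 10 in all, crops included, and the job is handed in when it is done.

Besides the shell and the picture viewer there is one more tool, called after "Call:" as name(argument=value, ...) on one line, values as JSON. drive_tool: Moves the arm, as the interface text tells. Its arguments: {"type":"object","properties":{"offset":{"type":"array"},"turn":{"type":"array"},"hand":{"type":"array"},"newtons":{"type":"number"}},"required":["offset","turn","hand"]}

```bash
ls; mkdir -p pics; python3 - <<'E'
from rig import observe,get_image,camera_info,env
import cv2,numpy as np
s=observe();print(s)
for n in("scene","top"):
    cv2.imwrite(f"pics/{n}0.png",get_image(n)); c=camera_info(n); print(n,c)
E
```

```text
pics
{'time_s': 0.0, 'q': array([ 6.49583945e+01,  2.18429142e+01,  7.43834868e+01,  7.63056607e-04,
        8.38586388e+01, -1.23363833e+01]), 'qvel': array([ 0.06243133,  0.02946731,  0.02388567, -0.00442394,  0.03848635,
       -0.0221195 ]), 'joint_efforts': array([ 1.22371999e-03, -4.48460054e+01, -2.31279606e+01, -1.19295069e-04,
        4.68073064e-03,  2.44786685e-05]), 'position': array([0.1208281 , 0.53623164, 0.20200124]), 'tool_rot': array([[-9.75514081e-01,  2.19936054e-01, -6.40232947e-04],
       [ 2.19936738e-01,  9.75513218e-01, -1.33910190e-03],
       [ 3.30038914e-04, -1.44712350e-03, -9.99998898e-01]]), 'ft_force': array([ 0.4713496 ,  0.48998781, -0.24467797]), 'wrist_torque': array([-0.01183324, -0.03021761,  0.02331632]), 'gripper_force': 0.0, 'grip_width': 0.08529329920677944}
scene {'fx': 397.4546968011805, 'fy': 397.4546968011805, 'cx': 279.23197534915437, 'cy': 209.185051335991, 'k1': 0.026880190535162652, 'world_to_cam': array([[-1.47861003e-02,  9.99890640e-01, -2.80648699e-04,
        -9.44789967e-03],
       [ 8.18206129e-01,  1.19380662e-02, -5.74801021e-01,
        -2.64489759e-01],
       [-5.74734810e-01, -8.72869400e-03, -8.18293167e-01,
         1.69910439e+00],
       [ 0.00000000e+00,  0.00000000e+00,  0.00000000e+00,
         1.00000000e+00]])}
top {'fx': 476.1767395589554, 'fy': 476.1767395589554, 'cx': 286.08805227065363, 'cy': 207.97646458183974, 'k1': 0.04539577760525441, 'world_to_cam': array([[-7.29063131e-04, -9.99949090e-01, -1.00641227e-02,
         1.10755125e-02],
       [-9.98410432e-01,  1.29504856e-03, -5.63465298e-02,
         4.84376788e-01],
       [ 5.63566947e-02,  1.00070449e-02, -9.98360547e-01,
         1.65560073e+00],
       [ 0.00000000e+00,  0.00000000e+00,  0.00000000e+00,
         1.00000000e+00]])}
```

View pics/scene0.png

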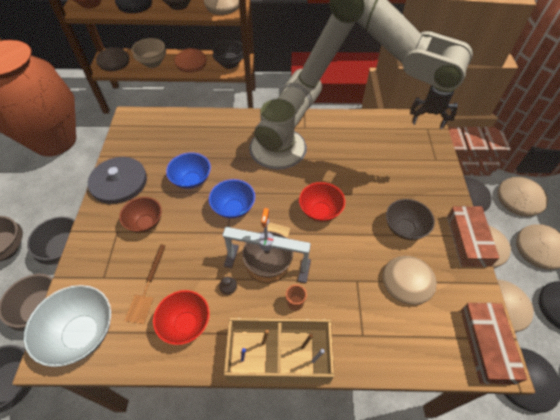

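View pics/top0.png

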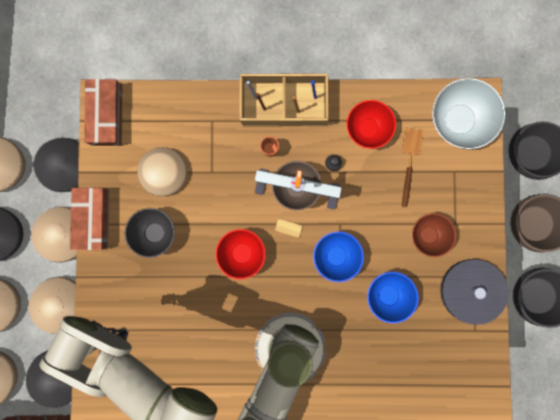

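The gauge's orange knob is near (298,180) in the top view and (266,215) in the scene view. The crossbar runs from (262,177) to (338,191) in the top view. Next I'll segment the knob and triangulate it.

```bash
cat > h.py <<'E'
import numpy as np,cv2
from rig import observe,get_image,camera_info,env
def ray(c,px):
    u=(np.array(px,float)-[c['cx'],c['cy']])/[c['fx'],c['fy']]
    v=u.copy()
    for _ in range(10): v=u/(1+c['k1']*(v@v))
    T=c['world_to_cam'];R=T[:3,:3]
    return -R.T@T[:3,3],R.T@np.append(v,1)
def atz(c,px,z):
    o,d=ray(c,px);return o+d*(z-o[2])/d[2]
def tri(*cp):
    A=0;b=0
    for c,p in cp:
        o,d=ray(c,p);d=d/np.linalg.norm(d);P=np.eye(3)-np.outer(d,d);A=A+P;b=b+P@o
    return np.linalg.solve(A,b)
def orange(im,box=None):
    h=cv2.cvtColor(im,cv2.COLOR_BGR2HSV)
    m=cv2.inRange(h,(5,190,150),(18,255,255))
    if box: k=np.zeros_like(m);x0,y0,x1,y1=box;k[y0:y1,x0:x1]=1;m*=k
    return m
E
python3 - <<'E'
from h import *
for n,b,cr in(("scene",(250,195,285,235),(215,185,325,290)),("top",(285,160,312,200),(245,150,355,220))):
    im=cv2.imread(f"pics/{n}0.png");m=orange(im,b);y,x=np.nonzero(m);c=camera_info(n)
    print(n,len(x),x.mean(),y.mean(),x.min(),x.max(),y.min(),y.max())
    if n=="top":
        r=cv2.minAreaRect(np.c_[x,y].astype(np.float32));print(r)
        for z in(.315,.33):print(atz(c,(x.mean(),y.mean()),z))
        print('bar',atz(c,(262,177),.168),atz(c,(338,191),.168))
    x0,y0,x1,y1=cr;cv2.imwrite(f"pics/{n}c.png",cv2.resize(im[y0:y1,x0:x1],None,fx=5,fy=5,interpolation=cv2.INTER_CUBIC))
E
```

```text
scene 26 265.53846153846155 211.92307692307693 263 267 209 215
top 25 297.72 182.04 296 299 178 186
((297.5, 182.0), (8.0, 3.0), 90.0)
[ 0.54214186 -0.02598638  0.315     ]
[ 0.54047374 -0.02576812  0.33      ]
bar [0.57485853 0.08589489 0.168     ] [ 0.52957131 -0.15619963  0.168     ]
```

```bash
cd pics; python3 -c "
import cv2,numpy as np
a=cv2.imread('scenec.png');b=cv2.imread('topc.png')
w=max(a.shape[1],b.shape[1])
o=np.vstack([cv2.resize(b,(550,350)),a[:250,:550]]);cv2.imwrite('both.png',o);print(o.shape)"
```

```text
(600, 550, 3)
```

View pics/both.png

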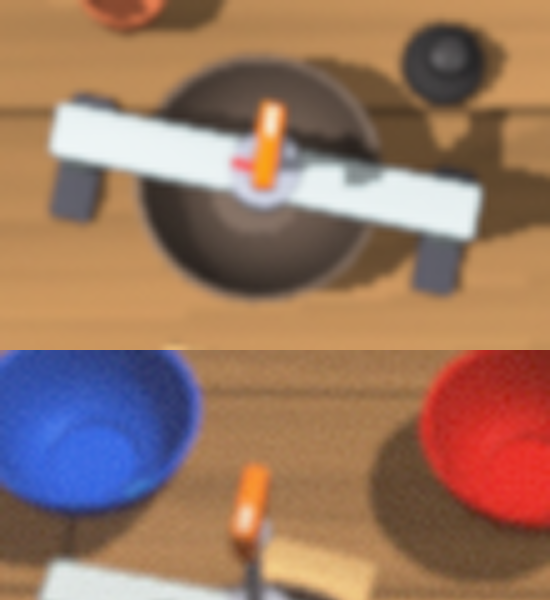

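The knob bar spans top-view px (300,170.6) to (297.4,187.4), with the pointer at the far end. The red mark is on the +y side. That puts the knob near (0.545,-0.027), heading about -10°, aligned with the gauge x. Next I move above it.

Call:
drive_tool(offset=[[-0.67,-0.57,-0.55],[-0.67,-0.57,-0.55],[-0.67,-0.57,-0.55],[-0.67,-0.57,-0.55],[-0.67,-0.57,-0.55],[-0.67,-0.57,-0.55],[-0.67,-0.57,-0.55],[-0.67,-0.57,-0.55],[-0.67,-0.57,-0.55],[-0.67,-0.57,-0.55]], turn=[[0,0,0],[0,0,0],[0,0,0],[0,0,0],[0,0,0],[0,0,0],[0,0,0],[0,0,0],[0,0,0],[0,0,0]], hand=[1,1,1,1,1,1,1,1,1,1], newtons=40)

```text
time_s: 1.35
position: [0.3327, 0.2541, 0.4231]
tool_rot: [[-0.976, 0.22, -0.0], [0.22, 0.976, -0.0], [0.0, -0.0, -1.0]]
ft_force: [0.4, 1.1, 0.6]
grip_width: 0.0856
gripper_force: 0.0
```

Call:
drive_tool(offset=[[-0.67,-0.57,0],[-0.67,-0.57,0],[-0.67,-0.57,0],[-0.67,-0.57,0],[-0.67,-0.57,0],[-0.67,-0.57,0],[-0.67,-0.57,0],[-0.67,-0.57,0],[-0.67,-0.57,0],[-0.67,-0.57,0]], turn=[[0,0,0],[0,0,0],[0,0,0],[0,0,0],[0,0,0],[0,0,0],[0,0,0],[0,0,0],[0,0,0],[0,0,0]], hand=[1,1,1,1,1,1,1,1,1,1])

```text
time_s: 2.6
position: [0.5441, -0.0272, 0.4223]
tool_rot: [[-0.975, 0.22, -0.001], [0.22, 0.975, 0.0], [0.001, 0.0, -1.0]]
ft_force: [-0.8, 0.1, -0.1]
grip_width: 0.085
gripper_force: 0.0
```

Call:
drive_tool(offset=[[0,0,0],[0,0,0],[0,0,0],[0,0,0],[0,0,0],[0,0,0],[0,0,0],[0,0,0],[0,0,0],[0,0,0]], turn=[[0,0,1],[0,0,1],[0,0,1],[0,0,1],[0,0,1],[0,0,1],[0,0,1],[0,0,1],[0,0,1],[0,0,1]], hand=[1,1,1,1,1,1,1,1,1,1])

```text
time_s: 3.85
position: [0.5435, -0.0262, 0.4222]
tool_rot: [[-0.294, 0.956, -0.001], [0.956, 0.294, 0.0], [0.0, -0.001, -1.0]]
ft_force: [-0.2, -1.0, 0.7]
grip_width: 0.0857
gripper_force: 0.0
```

Call:
drive_tool(offset=[[0,0,0],[0,0,0],[0,0,0],[0,0,0],[0,0,0],[0,0,0],[0,0,0],[0,0,0],[0,0,0],[0,0,0]], turn=[[0,0,1],[0,0,1],[0,0,1],[0,0,1],[0,0,1],[0,0,1],[0,0,1],[0,0,1],[0,0,1],[0,0,1]], hand=[1,1,1,1,1,1,1,1,1,1])

```text
time_s: 5.1
position: [0.5435, -0.0262, 0.4222]
tool_rot: [[0.681, 0.732, -0.001], [0.732, -0.681, 0.0], [-0.0, -0.001, -1.0]]
ft_force: [-0.7, 0.5, -0.2]
grip_width: 0.0852
gripper_force: 0.0
```

Call:
drive_tool(offset=[[0,0,0],[0,0,0],[0,0,0],[0,0,0],[0,0,0],[0,0,0],[0,0,0],[0,0,0],[0,0,0],[0,0,0]], turn=[[0,0,1],[0,0,1],[0,0,1],[0,0,1],[0,0,1],[0,0,1],[0,0,1],[0,0,1],[0,0,1],[0,0,0.6]], hand=[1,1,1,1,1,1,1,1,1,1])

```text
time_s: 6.35
position: [0.5435, -0.0262, 0.4222]
tool_rot: [[0.983, -0.181, -0.001], [-0.181, -0.983, 0.0], [-0.001, -0.0, -1.0]]
ft_force: [-0.3, -1.2, 0.7]
grip_width: 0.0851
gripper_force: 0.0
```

```bash
python3 - <<'E'
from h import *
s=observe();c=camera_info("wrist");im=get_image("wrist");cv2.imwrite("pics/w1.png",im)
print(s['time_s'],s['position'],s['tool_rot'].round(3),s['ft_force'],s['q'],c)
E
```

```text
6.35 [ 0.54351049 -0.02622742  0.42221456] [[ 0.983 -0.181 -0.001]
 [-0.181 -0.983  0.   ]
 [-0.001 -0.    -1.   ]] [-0.2667061  -1.23880565  0.66944415] [-1.52326821e+01  1.87548724e+01  4.38866642e+01 -9.56566998e-04
  1.17414327e+02  8.52238343e+01] {'fx': 325.30191866082885, 'fy': 325.30191866082885, 'cx': 280.21546025232925, 'cy': 209.6290194517329, 'k1': 0.004695133432004646, 'world_to_cam': array([[-0.18223453, -0.98325388,  0.00154237,  0.07179356],
       [-0.94914251,  0.17632156,  0.26084326,  0.42941241],
       [-0.2567471 ,  0.04607072, -0.96537993,  0.73126581],
       [ 0.        ,  0.        ,  0.        ,  1.        ]])}
```

View pics/w1.png

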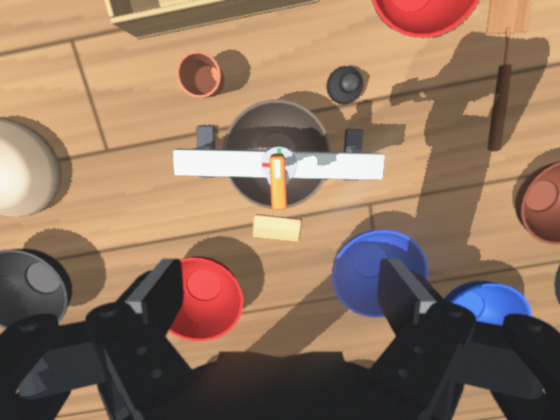

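The wrist view shows the knob at (277,157)–(279,209), with the white pointer at its far end and the green mark just beyond it (279,150). The red mark is at (265,164). The fingers are roughly aligned with the bar.

```bash
python3 - <<'E'
from h import *
c=camera_info("wrist");im=cv2.imread("pics/w1.png");t=camera_info("top");it=cv2.imread("pics/top0.png")
h=cv2.cvtColor(im,cv2.COLOR_BGR2HSV);m=cv2.inRange(h,(5,120,110),(20,255,255))
for y in range(152,216,3):
    x=np.nonzero(m[y,262:294])[0]+262
    print(y,len(x) and (x.min(),x.max(),len(x)),h[y,278])
print(atz(c,(277,157),.33),atz(c,(279,206),.33))
print('bushing',atz(c,(279,163),.171))
print('crossbar ends',atz(c,(174,163),.168),atz(c,(383,167),.168))
print('top',atz(t,(298.7,179),.33))
print('rod', tri((c,(278,182)),(t,(298.7,179))))
E
```

```text
152 0 [ 66 112 200]
155 (np.int64(273), np.int64(281), 9) [ 11 166 137]
158 (np.int64(271), np.int64(283), 13) [ 16 125 246]
161 (np.int64(270), np.int64(284), 6) [ 20   3 247]
164 (np.int64(269), np.int64(284), 7) [ 30   1 247]
167 (np.int64(270), np.int64(283), 5) [ 30   1 247]
170 (np.int64(271), np.int64(284), 5) [  0   0 247]
173 (np.int64(271), np.int64(284), 5) [  0   0 247]
176 (np.int64(271), np.int64(284), 6) [ 30   1 247]
179 (np.int64(271), np.int64(284), 9) [ 20 133 247]
182 (np.int64(271), np.int64(284), 9) [ 20 139 247]
185 (np.int64(270), np.int64(285), 11) [ 20 139 247]
188 (np.int64(270), np.int64(286), 13) [ 20 140 247]
191 (np.int64(270), np.int64(286), 14) [ 20 139 247]
194 (np.int64(270), np.int64(286), 14) [ 20 139 247]
197 (np.int64(270), np.int64(286), 14) [ 20 139 247]
200 (np.int64(270), np.int64(286), 14) [ 20 139 247]
203 (np.int64(271), np.int64(286), 14) [ 20 140 247]
206 (np.int64(271), np.int64(286), 14) [ 20 139 247]
209 (np.int64(273), np.int64(284), 12) [ 14 143 240]
212 0 [ 16 102 222]
215 0 [ 15 105 211]
[ 0.5818483  -0.03175499  0.33      ] [ 0.54152709 -0.02579446  0.33      ]
bushing [ 0.55780011 -0.02852822  0.171     ]
crossbar ends [0.58266217 0.10612513 0.168     ] [ 0.52716391 -0.16134193  0.168     ]
top [ 0.54916661 -0.02857644  0.33      ]
rod [ 0.55420414 -0.02821453  0.28885375]
```

```bash
python3 - <<'E'
from h import *
for n,f,b in(("wrist","pics/w1.png",(165,140,395,190)),("top","pics/top0.png",(250,165,348,215)),("scene","pics/scene0.png",(218,222,318,256))):
    c=camera_info(n);im=cv2.imread(f);x0,y0,x1,y1=b;h=cv2.cvtColor(im,cv2.COLOR_BGR2HSV)[y0:y1,x0:x1]
    m=cv2.inRange(h,(0,0,170),(180,50,255))
    k,l,st,_=cv2.connectedComponentsWithStats(m);i=1+st[1:,4].argmax()
    y,x=np.nonzero(l==i);P=np.array([atz(c,(a+x0,d+y0),.168)[:2] for a,d in zip(x,y)],np.float32)
    (cx,cy),wh,a=cv2.minAreaRect(P);print(n,cx,cy,wh,a,len(x))
    m=orange(im) if 0 else cv2.inRange(cv2.cvtColor(im,cv2.COLOR_BGR2HSV),(4,130,100),(20,255,255))
E
```

```text
wrist 0.5647103786468506 0.03184995427727699 (0.15559013187885284, 0.04686267301440239) 80.53376007080078 2637
top 0.5518680810928345 -0.026504456996917725 (0.2759023904800415, 0.04131132364273071) 77.12495422363281 821
scene 0.5675386190414429 0.045155514031648636 (0.13631482422351837, 0.03731892257928848) 78.60760498046875 393
```

Call:
drive_tool(offset=[[0.27,0,0],[0,0,0.5],[0,0,0.5],[0,0,0.5],[0,0,0.5],[0,0,0.4],[0,0,0.3],[0,0,0.3],[0,0,0],[0,0,0]], turn=[[0,0,0.2],[0,0,0],[0,0,0],[0,0,0],[0,0,0],[0,0,0],[0,0,0],[0,0,0],[0,0,0],[0,0,0]], hand=[1,1,1,1,1,1,1,1,1,1])

```text
time_s: 7.65
position: [0.5544, -0.0282, 0.3032]
tool_rot: [[0.98, -0.199, 0.001], [-0.199, -0.98, -0.0], [0.001, 0.0, -1.0]]
ft_force: [0.5, 0.6, -0.5]
grip_width: 0.085
gripper_force: 0.0
```

```bash
python3 - <<'E'
from h import *
s=observe();c=camera_info("wrist");im=get_image("wrist");cv2.imwrite("pics/w2.png",im)
p=s['position'];R=s['tool_rot'];print(p,s['ft_force'])
def proj(c,P):
    q=c['world_to_cam'][:3]@np.append(P,1);v=q[:2]/q[2];v=v*(1+c['k1']*v@v);return v*[c['fx'],c['fy']]+[c['cx'],c['cy']]
# where knob top corners should be if knob is centred on TCP axis
for sx in(-.025,.025):
  for sy in(-.007,.007):
    P=p+R[:,0]*sx+R[:,1]*sy;P[2]=.33;print(proj(c,P).round(1))
E
```

```text
[ 0.55437129 -0.02821372  0.30316878] [ 0.45522272  0.55383915 -0.50646411]
[264.8 309.6]
[292.7 309.5]
[263.4 213.7]
[293.6 213.7]
```

View pics/w2.png

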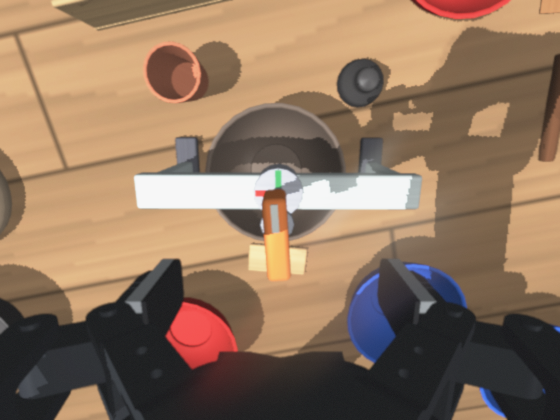

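The knob's top face spans about rows 232–280, which is smaller than predicted, so the knob sits lower than fully raised. I'll triangulate its real height from the two wrist views.

```bash
python3 - <<'E'
import cv2,numpy as np
a=cv2.imread("pics/w1.png")[145:217,245:312];b=cv2.imread("pics/w2.png")[170:290,230:330]
f=lambda i,s:cv2.resize(i,None,fx=s,fy=s,interpolation=cv2.INTER_CUBIC)
A=f(a,5);B=f(b,4.5);H=max(A.shape[0],B.shape[0]);p=lambda i:np.pad(i,((0,H-i.shape[0]),(0,0),(0,0)))
cv2.imwrite("pics/kc.png",np.hstack([p(A),p(B)]));print(A.shape,B.shape)
E
```

```text
(360, 335, 3) (540, 450, 3)
```

View pics/kc.png

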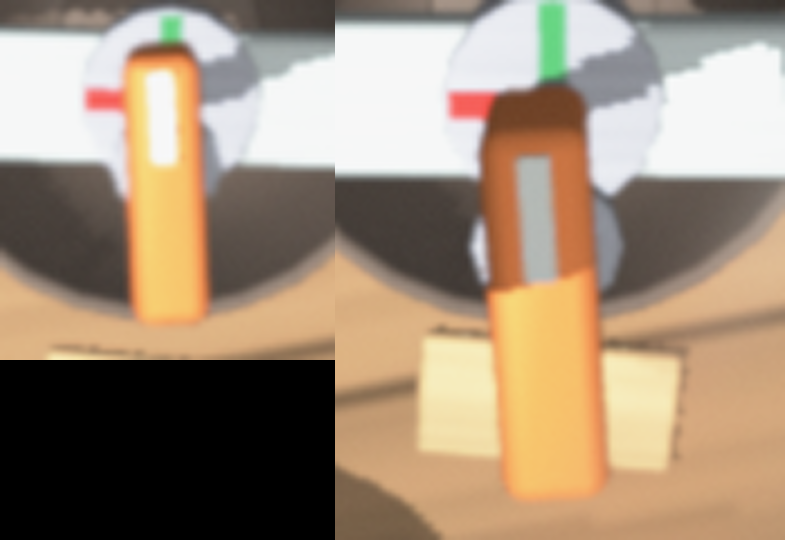

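```bash
python3 - <<'E'
from h import *
c2=camera_info("wrist");t=camera_info("top")
c1=dict(c2,world_to_cam=np.array([[-0.18223453,-0.98325388,0.00154237,0.07179356],[-0.94914251,0.17632156,0.26084326,0.42941241],[-0.2567471,0.04607072,-0.96537993,0.73126581],[0,0,0,1]]))
g=lambda x0,y0,s,u,v:(x0+(u+.5)/s-.5,y0+(v+.5)/s-.5)
far=tri((c1,g(245,145,5,160,57)),(c2,g(230,170,4.5,535-335,132)))
near=tri((c1,g(245,145,5,169,320)),(c2,g(230,170,4.5,555-335,495)))
print(far,near,(far+near)/2,np.linalg.norm(far-near),np.degrees(np.arctan2(*(far-near)[1::-1])))
# spindle axis via bushing top and collar
print('bushing',atz(c2,g(230,170,4.5,553-335,98),.171),atz(c1,g(245,145,5,171,103),.171))
s=observe();print(s['position'])
k=(far+near)/2
d=k-s['position'];print(s['tool_rot'].T@d)
for z in(.30,.31,.32,.33):print(z,np.linalg.norm(atz(c2,g(230,170,4.5,200,132),z)-atz(c2,g(230,170,4.5,220,495),z)),(atz(c2,g(230,170,4.5,200,132),z)+atz(c2,g(230,170,4.5,220,495),z))/2)
print(tri((c1,g(245,145,5,164,188)),(c2,g(230,170,4.5,210,313)),(t,(298.7,178.6))))
E
```

```text
[ 0.58003001 -0.03081267  0.3028073 ] [ 0.53214931 -0.02345484  0.30230965] [ 0.55608966 -0.02713376  0.30255847] 0.04844529659021577 -8.736302425108162
bushing [ 0.55686073 -0.02768127  0.171     ] [ 0.55504343 -0.02771712  0.171     ]
[ 0.55440173 -0.02822128  0.30324769]
[ 0.00143627 -0.00140239  0.00069085]
0.3 0.04896791490453409 [ 0.55518333 -0.02696557  0.3       ]
0.31 0.04616946777079256 [ 0.55881345 -0.02781912  0.31      ]
0.32 0.04337102063705103 [ 0.56244357 -0.02867267  0.32      ]
0.33 0.0405725735033096 [ 0.56607369 -0.02952622  0.33      ]
[ 0.55486734 -0.02758553  0.29602741]
```

Knob top is at z≈0.302, so the spindle already sits about 28 mm down. The axis is at (0.555,-0.0275). I lower the gripper and pinch the knob.

Call:
drive_tool(offset=[[0.02,-0.02,0.3],[0,0,0.3],[0,0,0.1],[0,0,0],[0,0,0],[0,0,0],[0,0,0],[0,0,0],[0,0,0],[0,0,0]], turn=[[0,0,-0.3],[0,0,0],[0,0,0],[0,0,0],[0,0,0],[0,0,0],[0,0,0],[0,0,0],[0,0,0],[0,0,0]], hand=[1,1,1,0,0,0,0,0,0,0], newtons=50)

```text
time_s: 8.95
position: [0.5551, -0.0275, 0.2746]
tool_rot: [[0.986, -0.169, -0.0], [-0.169, -0.986, 0.0], [-0.0, -0.0, -1.0]]
ft_force: [0.7, -0.1, 0.2]
grip_width: -0.0002
gripper_force: 0.0
```

```bash
python3 -c "
from h import *
s=observe()
for k in('time_s','position','ft_force','wrist_torque','grip_width','gripper_force'):print(k,s[k])"
```

```text
time_s 8.95
position [ 0.55510659 -0.0275374   0.27460928]
ft_force [ 0.72973667 -0.14685817  0.16047395]
wrist_torque [-0.02892845  0.01191006  0.01267709]
grip_width -0.000187897102995705
gripper_force 0.0
```

The fingers shut on nothing, so I'll look again.

```bash
python3 - <<'E'
from h import *
a=get_image("wrist");s=get_image("scene");t=get_image("top")
cv2.imwrite("pics/w3.png",a)
f=lambda i,k:cv2.resize(i,None,fx=k,fy=k,interpolation=cv2.INTER_CUBIC)
L=f(a[130:400,150:410],1.5);M=f(s[185:285,215:325],3.5)
H=max(L.shape[0],M.shape[0]);p=lambda i:np.pad(i,((0,H-i.shape[0]),(0,0),(0,0)))
o=np.hstack([p(L),p(M)]);cv2.imwrite("pics/l3.png",o);print(o.shape,L.shape)
E
```

```text
(405, 775, 3) (405, 390, 3)
```

View pics/l3.png

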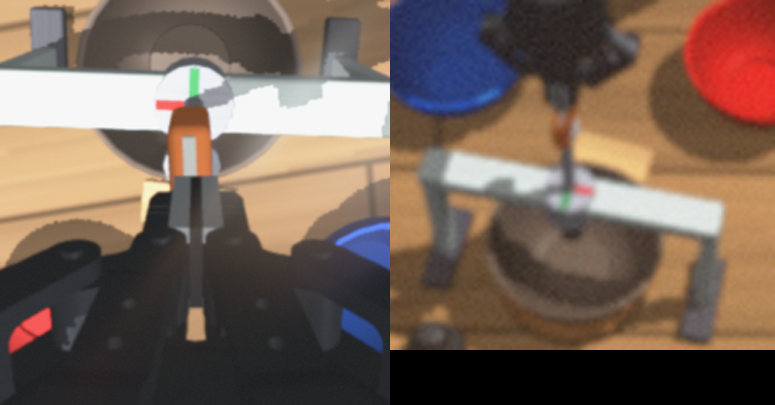

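```bash
python3 - <<'E'
from h import *
s=camera_info("scene");c3=camera_info("wrist")
def proj(c,P):
    q=c['world_to_cam'][:3]@np.append(P,1);v=q[:2]/q[2];v=v*(1+c['k1']*v@v);return v*[c['fx'],c['fy']]+[c['cx'],c['cy']]
print('scene TCP',proj(s,observe()['position']),'w TCP',proj(c3,observe()['position']))
for z in(.171,.2,.22,.24,.26,.27,.28,.3,.33):
    print(z,proj(s,(.555,-.0275,z)).round(1),'farend',proj(s,(.5797,-.0315,z)).round(1),'near',proj(s,(.5303,-.0235,z)).round(1),'w3 far',proj(c3,(.5797,-.0315,z)).round(1))
t=camera_info("top")
print(tri((s,(266.2,208)),(t,(297.4,187))),tri((s,(263.8,218)),(t,(299.6,170.2))))
E
```

```text
scene TCP [263.66649098 220.02913988] w TCP [278.72537065 243.49187445]
0.171 [264.7 238.3] farend [263.2 245.2] near [266.3 231.6] w3 far [278.7 172. ]
0.2 [264.5 233.5] farend [262.8 240.4] near [266.  226.7] w3 far [278.6 177.7]
0.22 [264.3 230. ] farend [262.6 237. ] near [265.9 223.1] w3 far [278.6 182.4]
0.24 [264.1 226.4] farend [262.4 233.5] near [265.7 219.5] w3 far [278.4 187.9]
0.26 [263.8 222.7] farend [262.1 229.9] near [265.5 215.8] w3 far [278.3 194.6]
0.27 [263.7 220.9] farend [262. 228.] near [265.4 213.9] w3 far [278.3 198.5]
0.28 [263.6 219. ] farend [261.9 226.1] near [265.3 212. ] w3 far [278.2 202.8]
0.3 [263.4 215.1] farend [261.6 222.3] near [265.1 208. ] w3 far [278. 213.]
0.33 [263. 209.] farend [261.2 216.4] near [264.8 201.9] w3 far [277.6 234.5]
[ 0.52932401 -0.02281762  0.29876107] [ 0.57606106 -0.02823569  0.31639454]
```

```bash
python3 - <<'E'
import cv2
im=cv2.imread("pics/w3.png");h=cv2.cvtColor(im,cv2.COLOR_BGR2HSV)
for y in range(205,350,8):print(y,[tuple(int(v) for v in im[y,x]) for x in(264,270,275,280,285,292)])
E
```

```text
205 [(164, 170, 203), (44, 73, 121), (43, 72, 121), (44, 73, 121), (43, 73, 122), (244, 241, 240)]
213 [(50, 75, 122), (49, 82, 138), (47, 82, 138), (49, 83, 142), (49, 82, 142), (244, 240, 239)]
221 [(60, 103, 178), (85, 129, 208), (149, 158, 173), (115, 146, 203), (73, 126, 216), (236, 230, 229)]
229 [(58, 100, 174), (84, 129, 212), (197, 201, 196), (155, 169, 202), (73, 126, 217), (115, 113, 117)]
237 [(57, 98, 168), (77, 126, 212), (197, 200, 195), (166, 178, 201), (74, 127, 217), (156, 151, 155)]
245 [(60, 98, 165), (73, 124, 211), (197, 201, 195), (173, 184, 199), (75, 128, 217), (153, 149, 154)]
253 [(62, 94, 148), (98, 96, 93), (96, 94, 92), (36, 36, 37), (95, 94, 92), (104, 104, 103)]
261 [(71, 69, 68), (98, 96, 94), (95, 93, 91), (43, 44, 46), (96, 96, 96), (105, 107, 109)]
269 [(93, 91, 89), (98, 97, 95), (92, 91, 91), (50, 53, 59), (92, 94, 97), (104, 106, 110)]
277 [(98, 97, 94), (99, 98, 97), (92, 92, 93), (55, 60, 68), (85, 89, 94), (101, 103, 107)]
285 [(44, 45, 49), (60, 62, 66), (145, 144, 142), (70, 72, 81), (130, 129, 129), (58, 63, 71)]
293 [(47, 50, 56), (50, 56, 63), (60, 64, 71), (66, 68, 75), (64, 67, 73), (52, 57, 65)]
301 [(47, 51, 58), (49, 54, 61), (52, 56, 63), (63, 66, 71), (54, 57, 64), (49, 54, 60)]
309 [(45, 48, 55), (46, 49, 56), (55, 56, 60), (60, 63, 67), (52, 54, 59), (46, 50, 54)]
317 [(45, 47, 52), (49, 50, 53), (52, 54, 56), (60, 61, 64), (47, 49, 53), (43, 46, 50)]
325 [(47, 46, 50), (51, 51, 52), (50, 50, 53), (60, 61, 62), (47, 48, 52), (44, 46, 48)]
333 [(47, 46, 48), (55, 54, 55), (59, 59, 59), (60, 60, 62), (61, 60, 62), (46, 47, 47)]
341 [(45, 44, 45), (55, 54, 54), (91, 116, 143), (119, 160, 201), (100, 135, 169), (45, 45, 46)]
349 [(47, 47, 46), (38, 38, 40), (93, 121, 149), (115, 155, 195), (103, 137, 170), (39, 39, 40)]
```

Both cameras show the fingertips shut just above the knob. I'll open, go 20 mm lower, and close again, checking that the width reads 14 mm.

Call:
drive_tool(offset=[[0,0,0],[0,0,0],[0,0,0],[0,0,0],[0,0,0.25],[0,0,0.25],[0,0,0],[0,0,0],[0,0,0],[0,0,0]], turn=[[0,0,0],[0,0,0],[0,0,0],[0,0,0],[0,0,0],[0,0,0],[0,0,0],[0,0,0],[0,0,0],[0,0,0]], hand=[0.8,0.8,0.8,0.8,0.8,0.8,0.8,0.8,0.8,0.8])

```text
time_s: 10.35
position: [0.5552, -0.0276, 0.2548]
tool_rot: [[0.986, -0.169, 0.0], [-0.169, -0.986, -0.0], [0.0, 0.0, -1.0]]
ft_force: [0.4, 0.6, 0.7]
grip_width: 0.0684
gripper_force: 0.0
```

Call:
drive_tool(offset=[[0,0,0],[0,0,0],[0,0,0],[0,0,0],[0,0,0],[0,0,0],[0,0,0],[0,0,0],[0,0,0],[0,0,0]], turn=[[0,0,0],[0,0,0],[0,0,0],[0,0,0],[0,0,0],[0,0,0],[0,0,0],[0,0,0],[0,0,0],[0,0,0]], hand=[0,0,0,0,0,0,0,0,0,0], newtons=40)

```text
time_s: 11.6
position: [0.5555, -0.0263, 0.2547]
tool_rot: [[0.986, -0.167, 0.001], [-0.167, -0.986, 0.002], [0.001, -0.002, -1.0]]
ft_force: [3.3, 5.0, -0.1]
grip_width: 0.0129
gripper_force: 43.6
```

```bash
python3 - <<'E'
from h import *
s=observe();print(s['position'],s['ft_force'],s['wrist_torque'],s['grip_width'],s['gripper_force'])
cv2.imwrite("pics/w4.png",get_image("wrist")[100:420,100:460]);cv2.imwrite("pics/s4.png",get_image("scene"))
E
```

```text
[ 0.55552098 -0.02631089  0.25470096] [ 3.25237106  5.04426353 -0.07113852] [ 8.86317309e-01 -4.00180957e-01 -5.71469719e-04] 0.012905247250264009 43.585978746414185
```

View pics/w4.png

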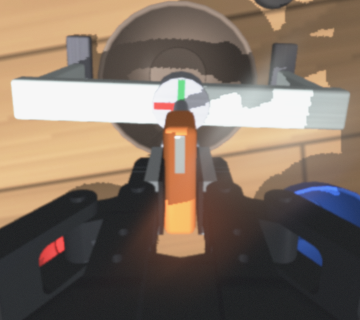

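The knob is gripped: the bar's top face is visible between the pads at about (165–195, 125–235) in the crop. I recentre to relieve the side load and start turning anticlockwise.

Call:
drive_tool(offset=[[0.03,-0.06,0],[0,0,0],[0,0,0],[0,0,0],[0,0,0],[0,0,0],[0,0,0],[0,0,0],[0,0,0],[0,0,0]], turn=[[0,0,0],[0,0,0],[0,0,-0.5],[0,0,-0.5],[0,0,-0.5],[0,0,-0.5],[0,0,-0.5],[0,0,-0.5],[0,0,0],[0,0,0]], hand=[0,0,0,0,0,0,0,0,0,0])

```text
time_s: 12.95
position: [0.5558, -0.026, 0.2546]
tool_rot: [[0.99, 0.144, -0.002], [0.144, -0.99, -0.001], [-0.003, 0.001, -1.0]]
ft_force: [-5.6, -2.8, 2.0]
grip_width: 0.0131
gripper_force: 43.8
```

```bash
cat > st.py <<'E'
from h import *
s=observe();R=s['tool_rot'];print(s['time_s'],s['position'].round(4),s['ft_force'].round(2),s['wrist_torque'].round(3),s['grip_width'],s['gripper_force'],'head',np.degrees(np.arctan2(R[1,0],R[0,0])).round(1))
E
python3 st.py
```

```text
12.95 [ 0.5558 -0.026   0.2546] [-5.56 -2.81  2.02] [-0.417  0.783  0.044] 0.013109862480689257 43.771891593933105 head 8.3
```

Call:
drive_tool(offset=[[-0.03,0.01,0],[0,0,0],[0,0,0],[0,0,0],[0,0,0],[0,0,0],[0,0,0],[0,0,0],[0,0,0],[0,0,0]], turn=[[0,0,-1],[0,0,-1],[0,0,-1],[0,0,-1],[0,0,-1],[0,0,-1],[0,0,-1],[0,0,-1],[0,0,0],[0,0,0]], hand=[0,0,0,0,0,0,0,0,0,0])

```text
time_s: 14.2
position: [0.5557, -0.0259, 0.2547]
tool_rot: [[0.557, 0.831, 0.0], [0.831, -0.557, -0.0], [0.0, 0.0, -1.0]]
ft_force: [0.2, 0.9, -1.0]
grip_width: 0.0128
gripper_force: 43.6
```

```bash
python3 st.py; python3 - <<'E'
from h import *
cv2.imwrite("pics/w5.png",get_image("wrist")[100:420,100:460])
E
```

```text
14.2 [ 0.5557 -0.0259  0.2547] [ 0.15  0.93 -0.97] [ 0.076 -0.147 -0.06 ] 0.012783369522934815 43.561084270477295 head 56.2
```

View pics/w5.png

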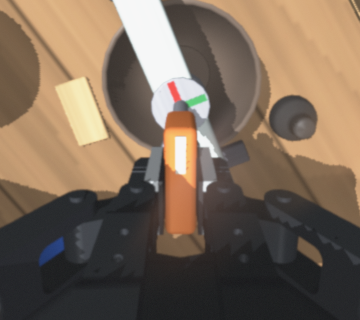

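The red mark is now nearly over the pointer, with 66° (1.15 rad) turned. The knob's height is uncertain, so I raise it 20 mm to be sure the spindle counts as raised, then check the force.

Call:
drive_tool(offset=[[0,0,-0.1],[0,0,-0.1],[0,0,-0.1],[0,0,-0.1],[0,0,-0.1],[0,0,0],[0,0,0],[0,0,0],[0,0,0],[0,0,0]], turn=[[0,0,0],[0,0,0],[0,0,0],[0,0,0],[0,0,0],[0,0,0],[0,0,0],[0,0,0],[0,0,0],[0,0,0]], hand=[0,0,0,0,0,0,0,0,0,0])

```text
time_s: 15.5
position: [0.5556, -0.0259, 0.2747]
tool_rot: [[0.555, 0.832, 0.0], [0.832, -0.555, -0.0], [0.0, 0.0, -1.0]]
ft_force: [1.0, 0.9, 1.6]
grip_width: 0.0128
gripper_force: 43.8
```

```bash
python3 st.py; python3 - <<'E'
from h import *
s=get_image("scene")
cv2.imwrite("pics/s6.png",cv2.resize(s[195:275,225:310],None,fx=7,fy=7,interpolation=cv2.INTER_CUBIC))
E
```

```text
15.5 [ 0.5556 -0.0259  0.2747] [1.   0.94 1.62] [ 0.118 -0.262 -0.   ] 0.012820326966099352 43.75697672367096 head 56.3
```

View pics/s6.png

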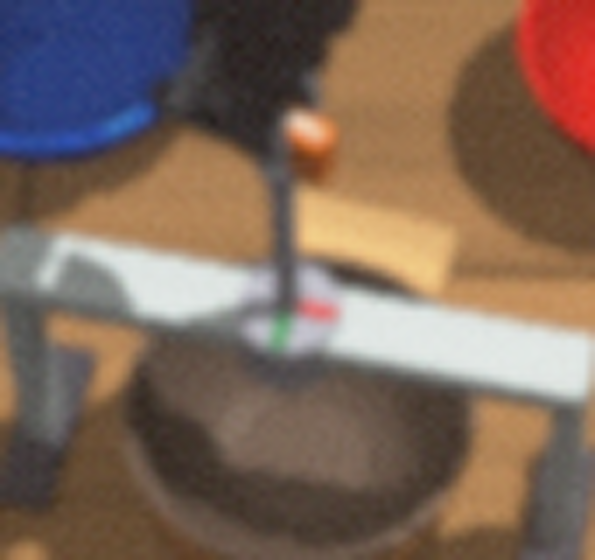

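Scene view: the orange knob end is at crop (312,145) and the gripper is around it. The spindle is visible above the bushing. I'll check numerically that the knob moved up with the hand.

```bash
python3 - <<'E'
from h import *
b=get_image("wrist")[100:420,100:460];cv2.imwrite("pics/w6.png",b)
for n,i in(("w4",cv2.imread("pics/w4.png")),("w5",cv2.imread("pics/w5.png")),("w6",b)):
    h=cv2.cvtColor(i,cv2.COLOR_BGR2HSV);m=cv2.inRange(h,(4,140,90),(16,255,255));m[:, :150]=0;m[:,210:]=0;m[:100]=0;m[250:]=0
    y,x=np.nonzero(m);print(n,len(x),np.percentile(y,[1,99]),np.percentile(x,[1,99]),x.mean(),y.mean())
    w=cv2.inRange(h,(0,0,150),(180,60,255))[125:190,160:200];y,x=np.nonzero(w);print('ptr',len(x),x.mean()+160,y.min()+125,y.max()+125)
E
```

```text
w4 2599 [113. 232.] [164. 195.] 179.71450557906888 166.44209311273568
ptr 403 179.40694789081886 125 172
w5 2734 [113. 232.] [164. 195.] 180.06254572055596 179.22238478419897
ptr 479 181.18789144050103 125 173
w6 2699 [113. 232.] [164. 195.] 179.86921081882178 179.28862541682105
ptr 476 182.1575630252101 125 173
```

The knob follows the hand. Now a fast descent of 40 mm, then small steps with averaged force.

Call:
drive_tool(offset=[[0,0,0.2],[0,0,0.2],[0,0,0.2],[0,0,0.2],[0,0,0.1],[0,0,0.05],[0,0,0.05],[0,0,0],[0,0,0],[0,0,0]], turn=[[0,0,0],[0,0,0],[0,0,0],[0,0,0],[0,0,0],[0,0,0],[0,0,0],[0,0,0],[0,0,0],[0,0,0]], hand=[0,0,0,0,0,0,0,0,0,0])

```text
time_s: 16.85
position: [0.5555, -0.0259, 0.2344]
tool_rot: [[0.555, 0.832, -0.0], [0.832, -0.555, 0.0], [-0.0, -0.0, -1.0]]
ft_force: [2.7, 1.5, -2.5]
grip_width: 0.0131
gripper_force: 43.3
```

```bash
cat > av.py <<'E'
from h import *
F=[];T=[];Z=[];E=[]
for _ in range(5):
    s=observe();F.append(s['ft_force']);T.append(s['wrist_torque']);Z.append(s['position'][2]);E.append(s['joint_efforts'][1:3]);get_image("top")
print(s['time_s'],np.mean(F,0).round(2),np.std(F,0).round(2),np.mean(T,0).round(3),np.mean(Z).round(5),np.mean(E,0).round(2))
E
python3 av.py
```

```text
17.05 [ 2.52  1.52 -2.87] [0.41 0.33 0.39] [ 0.084 -0.565 -0.018] 0.23442 [-46.67 -23.87]
```

Call:
drive_tool(offset=[[0,0,0.02],[0,0,0.02],[0,0,0.01],[0,0,0.01],[0,0,0.01],[0,0,0.01],[0,0,0.01],[0,0,0.01],[0,0,0],[0,0,0]], turn=[[0,0,0],[0,0,0],[0,0,0],[0,0,0],[0,0,0],[0,0,0],[0,0,0],[0,0,0],[0,0,0],[0,0,0]], hand=[0,0,0,0,0,0,0,0,0,0])

```text
time_s: 18.35
position: [0.5556, -0.0259, 0.2305]
tool_rot: [[0.555, 0.832, -0.0], [0.832, -0.555, 0.0], [-0.0, -0.0, -1.0]]
ft_force: [2.4, 0.1, 0.5]
grip_width: 0.0129
gripper_force: 43.6
```

```bash
python3 av.py
```

```text
18.55 [2.03 1.35 0.56] [0.42 0.65 0.35] [ 0.129 -0.469 -0.024] 0.23056 [-44.99 -22.93]
```

Call:
drive_tool(offset=[[0,0,0.02],[0,0,0.02],[0,0,0.02],[0,0,0.01],[0,0,0.01],[0,0,0.01],[0,0,0.01],[0,0,0],[0,0,0],[0,0,0]], turn=[[0,0,0],[0,0,0],[0,0,0],[0,0,0],[0,0,0],[0,0,0],[0,0,0],[0,0,0],[0,0,0],[0,0,0]], hand=[0,0,0,0,0,0,0,0,0,0])

```text
time_s: 19.85
position: [0.5556, -0.026, 0.2266]
tool_rot: [[0.555, 0.832, -0.0], [0.832, -0.555, 0.0], [-0.0, -0.0, -1.0]]
ft_force: [2.6, 1.7, 0.0]
grip_width: 0.013
gripper_force: 43.6
```

```bash
python3 av.py
```

```text
20.05 [2.41 1.31 0.19] [0.74 0.27 0.39] [ 0.141 -0.502 -0.033] 0.22658 [-45.1  -22.81]
```

Call:
drive_tool(offset=[[0,0,0.02],[0,0,0.02],[0,0,0.02],[0,0,0.01],[0,0,0.01],[0,0,0],[0,0,0],[0,0,0],[0,0,0],[0,0,0]], turn=[[0,0,0],[0,0,0],[0,0,0],[0,0,0],[0,0,0],[0,0,0],[0,0,0],[0,0,0],[0,0,0],[0,0,0]], hand=[0,0,0,0,0,0,0,0,0,0])

```text
time_s: 21.35
position: [0.5556, -0.0259, 0.2234]
tool_rot: [[0.555, 0.832, -0.0], [0.832, -0.555, 0.0], [-0.0, -0.0, -1.0]]
ft_force: [1.9, 1.1, 0.3]
grip_width: 0.0128
gripper_force: 43.6
```

```bash
python3 av.py
```

```text
21.55 [2.17 1.31 0.32] [0.58 0.29 0.41] [ 0.159 -0.54  -0.025] 0.22337 [-45.27 -22.78]
```

Call:
drive_tool(offset=[[0,0,0.02],[0,0,0.02],[0,0,0.02],[0,0,0.01],[0,0,0.01],[0,0,0],[0,0,0],[0,0,0],[0,0,0],[0,0,0]], turn=[[0,0,0],[0,0,0],[0,0,0],[0,0,0],[0,0,0],[0,0,0],[0,0,0],[0,0,0],[0,0,0],[0,0,0]], hand=[0,0,0,0,0,0,0,0,0,0])

```text
time_s: 22.85
position: [0.5556, -0.0259, 0.2202]
tool_rot: [[0.555, 0.832, -0.0], [0.832, -0.555, 0.0], [-0.0, -0.0, -1.0]]
ft_force: [3.2, 1.2, -0.5]
grip_width: 0.013
gripper_force: 43.6
```

```bash
python3 av.py
```

```text
23.05 [2.57 1.33 0.17] [0.58 0.22 0.57] [ 0.132 -0.535 -0.011] 0.22017 [-45.29 -22.7 ]
```

Call:
drive_tool(offset=[[0,0,0.02],[0,0,0.02],[0,0,0.02],[0,0,0.01],[0,0,0.01],[0,0,0],[0,0,0],[0,0,0],[0,0,0],[0,0,0]], turn=[[0,0,0],[0,0,0],[0,0,0],[0,0,0],[0,0,0],[0,0,0],[0,0,0],[0,0,0],[0,0,0],[0,0,0]], hand=[0,0,0,0,0,0,0,0,0,0])

```text
time_s: 24.35
position: [0.5556, -0.0259, 0.217]
tool_rot: [[0.555, 0.832, -0.0], [0.832, -0.555, 0.0], [-0.0, -0.0, -1.0]]
ft_force: [2.9, 0.7, 0.2]
grip_width: 0.0133
gripper_force: 43.6
```

```bash
python3 av.py
```

```text
24.55 [2.53 1.46 0.43] [0.44 0.44 0.29] [ 0.155 -0.502 -0.019] 0.21698 [-45.33 -22.62]
```

Call:
drive_tool(offset=[[0,0,0.02],[0,0,0.02],[0,0,0.02],[0,0,0.01],[0,0,0.01],[0,0,0],[0,0,0],[0,0,0],[0,0,0],[0,0,0]], turn=[[0,0,0],[0,0,0],[0,0,0],[0,0,0],[0,0,0],[0,0,0],[0,0,0],[0,0,0],[0,0,0],[0,0,0]], hand=[0,0,0,0,0,0,0,0,0,0])

```text
time_s: 25.85
position: [0.5556, -0.0259, 0.2138]
tool_rot: [[0.555, 0.832, -0.0], [0.832, -0.555, 0.0], [-0.0, -0.0, -1.0]]
ft_force: [3.1, 2.1, 0.7]
grip_width: 0.0129
gripper_force: 43.6
```

```bash
python3 av.py
```

```text
26.05 [2.45 1.71 0.24] [0.43 0.51 0.6 ] [ 0.14  -0.505 -0.026] 0.21378 [-45.37 -22.54]
```

Call:
drive_tool(offset=[[0,0,0.02],[0,0,0.02],[0,0,0.02],[0,0,0.01],[0,0,0.01],[0,0,0],[0,0,0],[0,0,0],[0,0,0],[0,0,0]], turn=[[0,0,0],[0,0,0],[0,0,0],[0,0,0],[0,0,0],[0,0,0],[0,0,0],[0,0,0],[0,0,0],[0,0,0]], hand=[0,0,0,0,0,0,0,0,0,0])

```text
time_s: 27.35
position: [0.5556, -0.0259, 0.2106]
tool_rot: [[0.555, 0.832, -0.0], [0.832, -0.555, 0.0], [-0.0, -0.0, -1.0]]
ft_force: [2.2, 1.2, 0.1]
grip_width: 0.013
gripper_force: 43.6
```

```bash
python3 av.py
```

```text
27.55 [2.78 1.26 0.12] [0.37 0.11 0.42] [ 0.127 -0.522 -0.003] 0.21058 [-45.41 -22.46]
```

Call:
drive_tool(offset=[[0,0,0.02],[0,0,0.02],[0,0,0.02],[0,0,0.01],[0,0,0.01],[0,0,0],[0,0,0],[0,0,0],[0,0,0],[0,0,0]], turn=[[0,0,0],[0,0,0],[0,0,0],[0,0,0],[0,0,0],[0,0,0],[0,0,0],[0,0,0],[0,0,0],[0,0,0]], hand=[0,0,0,0,0,0,0,0,0,0])

```text
time_s: 28.85
position: [0.5556, -0.0259, 0.2074]
tool_rot: [[0.555, 0.832, -0.0], [0.832, -0.555, 0.0], [-0.0, -0.0, -1.0]]
ft_force: [2.2, 0.6, 0.2]
grip_width: 0.0134
gripper_force: 43.6
```

```bash
python3 av.py
```

```text
29.05 [2.3  1.38 0.2 ] [0.45 0.64 0.35] [ 0.146 -0.564 -0.013] 0.20737 [-45.45 -22.38]
```

Call:
drive_tool(offset=[[0,0,0.02],[0,0,0.02],[0,0,0.02],[0,0,0.01],[0,0,0.01],[0,0,0],[0,0,0],[0,0,0],[0,0,0],[0,0,0]], turn=[[0,0,0],[0,0,0],[0,0,0],[0,0,0],[0,0,0],[0,0,0],[0,0,0],[0,0,0],[0,0,0],[0,0,0]], hand=[0,0,0,0,0,0,0,0,0,0])

```text
time_s: 30.35
position: [0.5556, -0.0259, 0.2042]
tool_rot: [[0.555, 0.832, -0.0], [0.832, -0.555, 0.0], [-0.0, -0.0, -1.0]]
ft_force: [3.0, 0.7, 0.3]
grip_width: 0.0138
gripper_force: 43.6
```

```bash
python3 av.py
```

```text
30.55 [2.71 1.47 0.14] [0.64 0.48 0.48] [ 0.137 -0.525  0.027] 0.20417 [-45.49 -22.3 ]
```

Call:
drive_tool(offset=[[0,0,0.02],[0,0,0.02],[0,0,0.02],[0,0,0.01],[0,0,0.01],[0,0,0],[0,0,0],[0,0,0],[0,0,0],[0,0,0]], turn=[[0,0,0],[0,0,0],[0,0,0],[0,0,0],[0,0,0],[0,0,0],[0,0,0],[0,0,0],[0,0,0],[0,0,0]], hand=[0,0,0,0,0,0,0,0,0,0])

```text
time_s: 31.85
position: [0.5556, -0.0259, 0.201]
tool_rot: [[0.555, 0.832, -0.0], [0.832, -0.555, 0.0], [-0.0, -0.0, -1.0]]
ft_force: [2.0, 1.0, -0.3]
grip_width: 0.0131
gripper_force: 43.6
```

```bash
python3 av.py; python3 - <<'E'
from h import *
b=get_image("wrist")[100:420,100:460];cv2.imwrite("pics/w7.png",b)
for n,i in(("w6",cv2.imread("pics/w6.png")),("w7",b)):
    h=cv2.cvtColor(i,cv2.COLOR_BGR2HSV);m=cv2.inRange(h,(4,140,90),(16,255,255));m[:, :150]=0;m[:,210:]=0;m[:100]=0;m[250:]=0
    y,x=np.nonzero(m);print(n,len(x),np.percentile(y,[1,99]),np.percentile(x,[1,99]),x.mean(),y.mean())
    w=cv2.inRange(h,(0,0,150),(180,60,255))[125:190,160:200];y,x=np.nonzero(w);print('ptr',len(x),x.mean()+160,y.max()+125)
E
```

```text
32.05 [ 2.33  1.15 -0.24] [0.38 0.6  0.37] [ 0.139 -0.503 -0.012] 0.20097 [-45.54 -22.22]
w6 2699 [113. 232.] [164. 195.] 179.86921081882178 179.28862541682105
ptr 476 182.1575630252101 173
w7 3200 [113. 232.] [165. 195.] 180.03625 175.28
ptr 477 177.59958071278825 173
```

Call:
drive_tool(offset=[[0,0,0.02],[0,0,0.02],[0,0,0.01],[0,0,0.01],[0,0,0.01],[0,0,0],[0,0,0],[0,0,0],[0,0,0],[0,0,0]], turn=[[0,0,0],[0,0,0],[0,0,0],[0,0,0],[0,0,0],[0,0,0],[0,0,0],[0,0,0],[0,0,0],[0,0,0]], hand=[0,0,0,0,0,0,0,0,0,0])

```text
time_s: 33.4
position: [0.5556, -0.0259, 0.1982]
tool_rot: [[0.555, 0.832, -0.0], [0.832, -0.555, 0.0], [-0.0, -0.0, -1.0]]
ft_force: [2.3, 2.1, 0.1]
grip_width: 0.0128
gripper_force: 43.6
```

```bash
python3 av.py
```

```text
33.6 [2.57 1.53 0.  ] [0.42 0.48 0.32] [ 0.138 -0.539 -0.014] 0.19818 [-45.55 -22.13]
```

Call:
drive_tool(offset=[[0,0,0.02],[0,0,0.02],[0,0,0.02],[0,0,0.01],[0,0,0.01],[0,0,0],[0,0,0],[0,0,0],[0,0,0],[0,0,0]], turn=[[0,0,0],[0,0,0],[0,0,0],[0,0,0],[0,0,0],[0,0,0],[0,0,0],[0,0,0],[0,0,0],[0,0,0]], hand=[0,0,0,0,0,0,0,0,0,0])

```text
time_s: 34.9
position: [0.5556, -0.026, 0.195]
tool_rot: [[0.555, 0.832, 0.0], [0.832, -0.555, -0.0], [0.0, 0.0, -1.0]]
ft_force: [1.5, 2.2, 4.0]
grip_width: 0.013
gripper_force: 44.1
```

```bash
python3 av.py
```

```text
35.1 [1.51 1.99 3.55] [0.35 0.28 0.32] [ 0.181 -0.407  0.005] 0.19505 [-43.53 -21.13]
```

Force rose to 3.5 N, so the foot is touching. I check the slope with a further 0.8 mm.

Call:
drive_tool(offset=[[0,0,0.01],[0,0,0.01],[0,0,0],[0,0,0],[0,0,0],[0,0,0],[0,0,0],[0,0,0],[0,0,0],[0,0,0]], turn=[[0,0,0],[0,0,0],[0,0,0],[0,0,0],[0,0,0],[0,0,0],[0,0,0],[0,0,0],[0,0,0],[0,0,0]], hand=[0,0,0,0,0,0,0,0,0,0])

```text
time_s: 36.4
position: [0.5556, -0.0259, 0.1942]
tool_rot: [[0.555, 0.832, 0.0], [0.832, -0.555, -0.0], [0.0, 0.0, -1.0]]
ft_force: [2.0, 0.9, 4.0]
grip_width: 0.0132
gripper_force: 44.1
```

```bash
python3 av.py
```

```text
36.6 [2.42 1.39 4.09] [0.24 0.4  0.49] [ 0.183 -0.454 -0.021] 0.19422 [-43.49 -20.92]
```

The spring is roughly half in. Now I turn back clockwise to lock, going slightly past to seat at the stop.

Call:
drive_tool(offset=[[0,0,0],[0,0,0],[0,0,0],[0,0,0],[0,0,0],[0,0,0],[0,0,0],[0,0,0],[0,0,0],[0,0,0]], turn=[[0,0,1],[0,0,1],[0,0,1],[0,0,1],[0,0,1],[0,0,1],[0,0,1],[0,0,1],[0,0,0.8],[0,0,0.7]], hand=[0,0,0,0,0,0,0,0,0,0])

```text
time_s: 37.9
position: [0.5555, -0.026, 0.1942]
tool_rot: [[1.0, -0.015, -0.0], [-0.015, -1.0, -0.0], [-0.0, 0.0, -1.0]]
ft_force: [2.9, 0.9, 4.4]
grip_width: 0.0125
gripper_force: 44.1
```

Call:
drive_tool(offset=[[0,0,0],[0,0,0],[0,0,0],[0,0,0],[0,0,0],[0,0,0],[0,0,0],[0,0,0],[0,0,0],[0,0,0]], turn=[[0,0,0.5],[0,0,0.5],[0,0,0.4],[0,0,0.3],[0,0,0.2],[0,0,0],[0,0,0],[0,0,0],[0,0,0],[0,0,0]], hand=[0,0,0,0,0,0,0,0,0,0])

```text
time_s: 39.15
position: [0.5555, -0.026, 0.1942]
tool_rot: [[0.978, -0.21, -0.0], [-0.21, -0.978, -0.0], [-0.0, 0.0, -1.0]]
ft_force: [0.9, -1.5, 3.8]
grip_width: 0.0131
gripper_force: 44.3
```

```bash
python3 av.py; python3 st.py; python3 - <<'E'
from h import *
b=get_image("wrist")[100:420,100:460];cv2.imwrite("pics/w8.png",b)
for n,i in(("w4",cv2.imread("pics/w4.png")),("w8",b)):
    h=cv2.cvtColor(i,cv2.COLOR_BGR2HSV)
    m=cv2.inRange(h,(50,90,60),(80,255,255));m[:60]=0;m[140:]=0;m[:,:130]=0;m[:,230:]=0
    y,x=np.nonzero(m);print(n,'green',len(x),x.mean(),y.mean())
    w=cv2.inRange(h,(0,0,150),(180,60,255))[135:190,165:195];y,x=np.nonzero(w);print('ptr',len(x),x.mean()+165)
E
```

```text
39.35 [ 0.85 -1.31  4.13] [0.36 0.23 0.21] [-0.281 -0.163  0.355] 0.19422 [-43.38 -21.04]
39.4 [ 0.5555 -0.026   0.1942] [ 1.66 -1.12  4.68] [-0.328 -0.096  0.37 ] 0.013421720813763463 44.27359879016876 head -12.1
w4 green 110 180.79090909090908 90.0909090909091
ptr 369 179.4878048780488
w8 green 121 180.03305785123968 103.45454545454545
ptr 274 180.17883211678833
```

At the stop (0.36 N m), pointer over the green mark. I open and retreat straight up.

Call:
drive_tool(offset=[[0,0,0],[0,0,0],[0,0,0],[0,0,0],[0,0,0],[0,0,0],[0,0,0],[0,0,-0.3],[0,0,-0.5],[0,0,-0.5]], turn=[[0,0,0],[0,0,0],[0,0,0],[0,0,0],[0,0,0],[0,0,0],[0,0,0],[0,0,0],[0,0,0],[0,0,0]], hand=[1,1,1,1,1,1,1,1,1,1])

```text
time_s: 40.7
position: [0.5557, -0.0259, 0.2477]
tool_rot: [[0.978, -0.21, 0.001], [-0.21, -0.978, -0.0], [0.001, 0.0, -1.0]]
ft_force: [-0.6, -0.3, 0.5]
grip_width: 0.0851
gripper_force: 0.0
```

Call:
drive_tool(offset=[[0,0,-0.5],[0,0,-0.6],[0,0,-0.6],[0,0,-0.6],[0,0,-0.5],[0,0,-0.3],[0,0,0],[0,0,0],[0,0,0],[0,0,0]], turn=[[0,0,0],[0,0,0],[0,0,0],[0,0,0],[0,0,0],[0,0,0],[0,0,0],[0,0,0],[0,0,0],[0,0,0]], hand=[1,1,1,1,1,1,1,1,1,1])

```text
time_s: 41.95
position: [0.5555, -0.0259, 0.3698]
tool_rot: [[0.978, -0.21, -0.001], [-0.21, -0.978, 0.0], [-0.001, 0.0, -1.0]]
ft_force: [-0.6, 0.0, -0.5]
grip_width: 0.0851
gripper_force: 0.0
```

```bash
python3 - <<'E'
from h import *
s=observe();c=camera_info("wrist");im=get_image("wrist");cv2.imwrite("pics/w9.png",im);print(s['time_s'],s['position'],s['ft_force'],s['grip_width'])
h=cv2.cvtColor(im,cv2.COLOR_BGR2HSV)
g=cv2.inRange(h,(50,90,60),(80,255,255));r=cv2.inRange(h,(0,150,120),(4,255,255))|cv2.inRange(h,(174,150,120),(180,255,255));o=cv2.inRange(h,(6,130,90),(20,255,255))
for n,m,b in(("g",g,(240,120,330,240)),("r",r,(240,140,280,240)),("o",o,(255,150,305,260))):
    x0,y0,x1,y1=b;y,x=np.nonzero(m[y0:y1,x0:x1]);print(n,len(x),x.mean()+x0 if len(x) else 0,y.mean()+y0 if len(x) else 0)
    if n=='o':print([(yy,np.nonzero(m[yy,x0:x1])[0].mean().round(1)+x0) for yy in range(160,240,8) if m[yy,x0:x1].any()])
E
```

```text
41.95 [ 0.55551323 -0.02594786  0.36982532] [-0.56436233  0.02348385 -0.48522833] 0.08510355408254743
g 5 280.2 163.4
r 24 266.9166666666667 180.91666666666666
o 518 281.3088803088803 196.65444015444015
[(168, np.float64(280.5)), (176, np.float64(281.8)), (184, np.float64(283.4)), (192, np.float64(282.6)), (200, np.float64(280.8)), (208, np.float64(280.9)), (216, np.float64(280.7))]
```

```bash
python3 -c "
from rig import env
print(env.close_job())"
```

```text
the job is handed in; nothing more can be done
None
```

I freed the spindle, lowered the foot until it pressed on the bowl's floor at about 3–4 N by the wrist force, locked the knob against its stop, and let go. I handed the job in at about 42 s; the hand-in returned no verdict, and I did not re-check the bowl's or the bystanders' positions at the end.

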